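Unlock the photometer's filter selector, index it to the third stop and hold it

TASK

Unlock the filter selector of the white bench photometer: pull the long steel locking rod straight up out of its upright sleeve beside the knob, lower it to the bottom of the open steel pot on the bench and let go of it there. Then take the black bar knob and turn it clockwise (seen from above) by feel, three clicks, to the third stop and not past it, and finish while still gripping the knob there: it is spring-loaded and runs back if released. Leave everything else on the bench undisturbed.

Things in the scene. Friction and masses are not known exactly. Their poses are not given: they have to be found in the camera images.
- photometer: white box instrument, 200 x 160 mm, 70 mm tall, screwed to the bench; origin at the centre of its underside, x and y along its sides, z up. The selector knob sits on its top, 35 mm from the centre towards -y; the locking sleeve stands outside its -y side. Else on its top: a flat display and a black round cap 34 mm across, 10 mm high.
- selector (a joint): knob angle, rad: 0 at home (end stop), growing clockwise seen from above; click stops every 0.419 rad (24 deg), the third at 1.257; far end stop 2.09. A return spring gives 0.08 N m at home, 0.11 at the third stop; clicks add 0.07 at most (resistance peaks a quarter of the way to the next stop, dips at three quarters). Let go, it runs back home. The rod in its sleeve blocks it after 2 to 4 deg.
- bar: grip of the selector knob: an upright black bar 46 mm long (its x), 14 mm thick (its y), 42 mm tall, white line on top; origin at the centre of its underside, on the knob's axis, 98 mm above the bench. At home its x is the photometer's x. Under it, turning with it, a disc 64 mm across and a lug 12 mm wide reaching 72 mm from the axis, both 90 to 98 mm above the bench.
- knob_grip (a point): point on the knob's axis, in the middle of the bar, 28 mm above the bar's underside (126 mm above the bench; the bar's top is at 140 mm): grip here, fingers on the two 46 mm faces (closing along the bar's y), and turn about the vertical axis through it. z is up, x along the bar.
- rod: the locking rod: a plain steel rod standing upright in the sleeve, 190 mm long, 0.13 kg; the lower 86 mm is 10 mm in diameter, the upper 104 mm is a round handle 16 mm in diameter. Origin at the centre of its lower end, z along the rod upwards.
- rod_tip (a point): centre of the rod's lower end (20 mm above the bench while in the sleeve)
- rod_handle (a point): point on the rod's axis 150 mm above its lower end and 40 mm below its top: grip here
- sleeve_mouth (a point): centre of the mouth of the locking sleeve, 86 mm above the bench: an upright aluminium tube, 24 mm outside, 13 mm bore, 66 mm deep, 62 mm from the knob's axis towards the photometer's -y
- pot: heavy open steel pot fixed to the bench, a straight cylinder 46 mm outside, 38 mm inside, 80 mm tall, narrower than the glass beaker; origin at the centre of its underside, z up. The rod stands in it, leaning a little against the rim.
- pot_floor (a point): centre of the pot's inner floor, 6 mm above the bench
- beaker: glass beaker, 68 mm across, 90 mm tall, origin at the centre of its underside; a bystander, to be left alone
- wash_bottle: white plastic bottle, 60 mm across, 160 mm tall, origin at the centre of its underside; a bystander, to be left alone
- jar: amber glass jar with white cap, 54 mm across, 70 mm tall, origin at the centre of its underside; a bystander, to be left alone
- weight: steel calibration weight with a button top, 32 mm across, 47 mm tall, origin at the centre of its underside; a bystander, to be left alone
- cork_ring: flat cork ring (flask rest), 80 mm across, 22 mm tall, origin at the centre of its underside; a bystander, to be left alone
- petri_dish: clear flat dish, 70 mm across, 14 mm tall, origin at the centre of its underside; a bystander, to be left alone
- spatula: steel lab spoon lying flat on the bench, about 180 mm long; a bystander, to be left alone

How it is judged:
By the outcome, as a careful person would: the job done as asked, in the order asked, and still so for the second after the job is handed in, while the arm keeps its last pose, push and grip.
It also fails if it takes over 64 s, if anything falls off the work surface, if the arm or the gripper's body presses on something with over 40 N, if the wrist force passes 120 N, or if a joint passes its speed limit or range.

ROBOT

A 6-joint arm with a two-finger parallel gripper is mounted at the origin on the work surface. World frame = base frame: x ahead of the robot, y to its left, z up, the work surface at z = 0. Lengths are in m, angles in rad, forces in N, time in s.
With the tool pointing down it reaches from about 0.35 to 0.85 m from the base axis. Payload 8.1 kg.
Tool frame: the origin (TCP) lies on the mounting face of the last link; the fingertips stand 186 mm ahead of it and the grasp point (between the pads) lies 167 mm ahead of it; z points along the fingers, y is the line along which they close (so a half turn about z gives the same grasp; the last joint's range is limited). The gripper opens to 93 mm and grips with 3 to 60 N. Pads are 15 mm wide; open, the fingers measure 128 mm over their backs; the gripper's body (75 mm by 188 mm) begins 65 mm behind the grasp point.
Start: joints at [-1.212, 0.13, 1.488, -0, 1.523, -0.085], TCP at [0.258, -0.542, 0.405] pointing down, gripper open.
Joint ranges: [-2.96, 2.96], [-0.89, 2.26], [0.02, 2.5], [-1.34, 4.48], [0, 2.73], [-2.66, 2.66]. Speed limits (rad/s): [2.39, 2.39, 2.79, 3.14, 3.14, 3.14].

INTERFACE

Orientations are given as a rotation vector (axis times angle).
In Python, from plant import read_state, read_camera, camera_params, close_job gives the robot as it stands. The module is installed in compiled form; this text tells all that it offers.
- The arm moves only by the tool servo_tool, never from a script. Its argument "increments" is a list of rows, each an object with "slide": the shift along the tool's x, y, z in mm, a list of three; "dr": the turn, a rotation vector about the tool's x, y, z in rad, a list of three; "jaw": the closure, from 0 (fully open) to 1 (shut). In form: [{"slide": [x, y, z], "dr": [ax, ay, az], "jaw": jaw}, ...]. A call has 1 to 20 rows; each row is the pose to reach, as a shift and turn from the pose commanded when the call began, along the tool's axes at that moment; what a row does not reach only later rows make up. A row lasts 1/10 s, in which the tool goes at most 50 mm and 8.59 degrees, less where a joint would pass 70% of its speed; a pose out of reach is approached as far as the arm can. A call with a gripper value outside its range is refused whole. The fingers move at their own pace and stop on an object; "force" is the grip in N (left out, the last holds). Time passes only in rows, so rows that repeat a pose let the fingers close. It gives the time, the measured TCP pose, the force, the opening and the grip force at its end, in the units of the state.
- read_state(): the state, without advancing time (a new reading comes with each control period).
- read_camera(name): name is "scene" or "top" or "wrist"; returns (picture, depth): 480x640x3 uint8, red, green, blue; 480x640 float32, m along the optical axis (not along the pixel's ray), 0 where there is no reading.
- camera_params(name): a dict with "fx", "fy", "cx", "cy" (pixels), "rvec" (rotation vector, rad) and "tvec" (3), from world to camera coordinates, as OpenCV has them. Camera axes: x right, y down, z forward; pixel columns grow to the right and rows downward; lengths in m; the calibration is good to about 2 mm. A picture is of the moment at which its call begins: read the wrist's pose just before it. camera_params takes no time and is no camera call; for the wrist camera it gives the pose at the moment of the call.
- close_job(): hands the job in; it is judged then, once.
The state is a dict: "t": time; "q": joint angles; "dq": joint speeds; "joint_torque": joint torques, N m; "tool_pos": TCP position; "orientation": TCP orientation; "force": force on the tool from outside, world axes, zero at the start; "wrist_torque": the same for the moment, N m; "opening": finger opening in m; "gripper_force": force on a finger pad.
Only numpy, scipy, OpenCV 4.12 (cv2) and the standard library are available. Lean on these libraries where they do the work, as an engineer would, in place of code of your own. Each camera call takes 0.05 s, during which the arm holds its last target. There are 200 camera calls.

## Working session

There is one attempt and no reset: what is moved stays moved. The work goes in short steps, Python scripts to look and compute and a tool call to move; the robot and the scene stay as the last step left them, time stands still between calls to the robot, and variables do not carry over. Pictures are saved under pics/ and viewed, at most 10 in all, crops included, and the job is handed in when it is done.

Besides the shell and the picture viewer there is one more tool, called after "Emit:" by a JSON object that holds its "method" and its "body", one argument or row to a line. servo_tool: Moves the arm, as the interface text tells. Its arguments: {"type":"object","properties":{"increments":{"type":"array"},"force":{"type":"number"}},"required":["increments"]}

```bash
mkdir -p pics; cat > h.py <<'E'
import numpy as np, cv2
from plant import *
from scipy.spatial.transform import Rotation as R
def cap(n,f):
    p,d=read_camera(n); cv2.imwrite(f'pics/{f}.png',p[:,:,::-1]); np.save(f'pics/{f}.npy',d); c=camera_params(n)
    np.save(f'pics/{f}_c.npy',c,allow_pickle=True); return p,d
def world(f,u,v,z=None):
    c=np.load(f'pics/{f}_c.npy',allow_pickle=True).item(); d=np.load(f'pics/{f}.npy')
    M=R.from_rotvec(c['rvec']).as_matrix(); t=np.array(c['tvec'])
    ray=np.array([(u-c['cx'])/c['fx'],(v-c['cy'])/c['fy'],1.]); o=-M.T@t; r=M.T@ray
    k=d[int(v),int(u)] if z is None else (z-o[2])/r[2]
    return o+k*r
E
python3 - <<'E'
from h import *
cap('scene','s0');cap('top','t0'); s=read_state(); print(s)
E
```

```text
{'t': 0.1, 'q': array([-1.21237970e+00,  1.31086543e-01,  1.48917951e+00,  3.20775459e-05,
        1.52297559e+00, -8.54338781e-02]), 'dq': array([ 2.37402460e-04, -2.75038712e-04, -1.45618812e-03, -1.50609043e-03,
       -5.64528937e-05, -2.58927558e-03]), 'joint_torque': array([ 1.42961075e-03, -5.61339748e+01, -4.93097770e+01,  7.69282621e-02,
        2.90536514e-02, -4.73597208e-05]), 'tool_pos': array([ 0.25758784, -0.54166837,  0.40378653]), 'orientation': array([-3.06294933e+00, -6.91126950e-01,  3.02429611e-04]), 'force': array([-0.2853153 ,  0.12330129, -0.74538847]), 'wrist_torque': array([-0.02952267,  0.01907826, -0.02790648]), 'gripper_force': 0.0, 'opening': 0.09303962562633551}
```

View pics/t0.png

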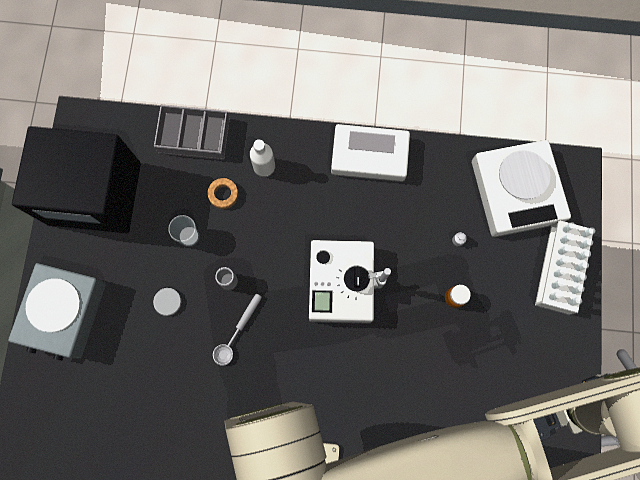

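View pics/s0.png

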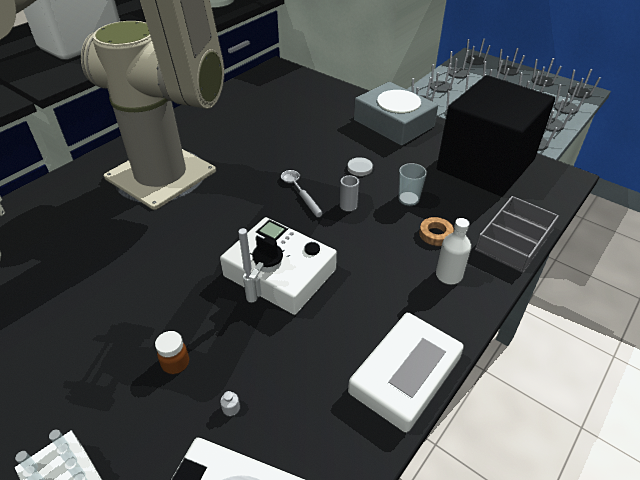

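The top view shows the photometer around (341,281), with the knob near (358,281), the rod top near (387,271) and the pot at (227,278). The beaker is at (183,230). In the scene view the rod top is at (243,232). I'll enlarge both.

```bash
python3 - <<'E'
from h import *
t=cv2.imread('pics/t0.png'); a=cv2.resize(t[232:332,300:400],(600,600),interpolation=cv2.INTER_CUBIC); b=cv2.resize(t[250:300,205:255],(200,200),interpolation=cv2.INTER_CUBIC)
a2=np.zeros((600,800,3),np.uint8); a2[:,:600]=a; a2[:200,600:]=b
cv2.imwrite('pics/crop1.png',a2)
d=np.load('pics/t0.npy')
# box top corners, z=.07
print(camera_params('top'))
for u,v in [(310,241),(373,241),(374,320),(310,321),(341,250),(388,271),(358,281),(227,270)]: print((u,v),world('t0',u,v),world('t0',u,v,.07))
E
```

```text
{'fx': 613.4032563087213, 'fy': 613.4032563087213, 'cx': 318.5023215552858, 'cy': 243.77324821918512, 'rvec': array([ 2.20942186, -1.99976129,  0.21935008]), 'tvec': array([-0.06904908,  0.58703633,  1.48310696])}
(310, 241) [0.60899873 0.01348381 0.00308339] [0.59438612 0.01145505 0.07      ]
(373, 241) [ 0.62767768 -0.1516587  -0.00631202] [ 0.6102104 -0.1459833  0.07     ]
(374, 320) [ 0.42038557 -0.17046258 -0.00169095] [ 0.41336005 -0.1642596   0.07      ]
(310, 321) [ 0.40118072 -0.00775795  0.0029922 ] [ 0.39541378 -0.00888326  0.07      ]
(341, 250) [ 0.57964368 -0.06814105  0.06785762] [ 0.57919748 -0.06809269  0.07      ]
(388, 271) [ 0.51232998 -0.17468772  0.21095856] [ 0.53780809 -0.1892239   0.07      ]
(358, 281) [ 0.49440577 -0.11333242  0.13883508] [ 0.50536254 -0.11713113  0.07      ]
(227, 270) [0.50307935 0.21175668 0.05297075] [0.50042465 0.20900343 0.07      ]
```

View pics/crop1.png

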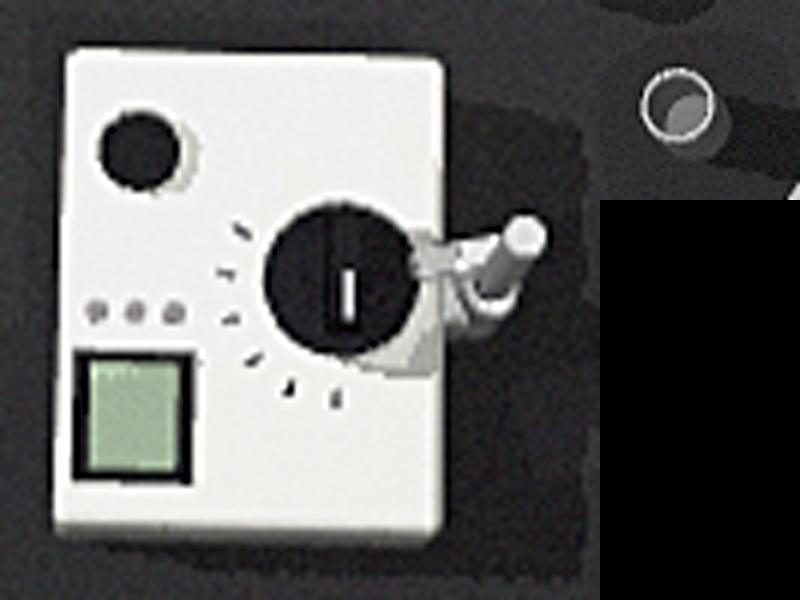

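```bash
python3 - <<'E'
from h import *
c=np.array([world('t0',u,v,.07)[:2] for u,v in [(311.3,240.3),(373.8,242),(373.3,320.7),(309.2,320.3)]])
print(c, c.mean(0), [np.linalg.norm(c[i]-c[(i+1)%4]) for i in range(4)])
for a in (c[0]-c[3],c[1]-c[2],c[0]-c[1],c[3]-c[2]): print(np.degrees(np.arctan2(a[1],a[0])))
print('disc',world('t0',356.8,278.5,.098),'rod',world('t0',387.5,271.7,.21),'pot',world('t0',224.75,276.2,.08),'cap',world('t0',300+139/6,232+151/6,.08))
print('line',world('t0',300+349/6,232+270/6,.14),world('t0',300+347/6,232+320/6,.14))
E
```

```text
[[ 0.59650301  0.00839041]
 [ 0.60784806 -0.14818906]
 [ 0.41149137 -0.16269287]
 [ 0.3969136  -0.00676618]] [ 0.50318901 -0.07731443] [np.float64(0.15698993457635216), np.float64(0.19689161673873928), np.float64(0.15660665527593434), np.float64(0.2001640691753396)]
4.342639196423412
4.224458363707012
94.14415542415264
95.34112635037404
disc [ 0.50673369 -0.11215667  0.098     ] rod [ 0.51079611 -0.17378442  0.21      ] pot [0.48297079 0.21088084 0.08      ] cap [ 0.55462913 -0.02550752  0.08      ]
line [ 0.50377644 -0.112846    0.14      ] [ 0.4839011  -0.11375672  0.14      ]
```

```bash
cat >> h.py <<'E'
def go(x,y,z,phi=None):
    "TCP target; phi = world angle (deg) of tool x"
    s=read_state(); M=R.from_rotvec(s['orientation']); d=M.inv().apply(np.array([x,y,z])-s['tool_pos'])*1000
    T=M
    if phi is not None:
        a=np.radians(phi); T=R.from_matrix(np.array([[np.cos(a),np.sin(a),0],[np.sin(a),-np.cos(a),0],[0,0,-1]]))
    print('t',s['t'],'pos',s['tool_pos'].round(4),'F',s['force'].round(1),'q6',s['q'][5].round(3)); print('slide',d.round(1),'dr',(M.inv()*T).as_rotvec().round(4))
E
python3 -c "
from h import *
go(.5107,-.1739,.44,94.4)"
```

```text
t 0.1 pos [ 0.2576 -0.5417  0.4038] F [-0.3  0.1 -0.7] q6 -0.085
slide [ 386.5 -223.5  -35.8] dr [-1.3000e-03 -1.1000e-03 -1.2037e+00]
```

Emit:
{"method": "servo_tool", "body": {
  "increments": [
    {"slide": [40, -23, -36], "dr": [0, 0, -0.12], "jaw": 0},
    {"slide": [80, -46, -36], "dr": [0, 0, -0.24], "jaw": 0},
    {"slide": [120, -69, -36], "dr": [0, 0, -0.36], "jaw": 0},
    {"slide": [160, -92, -36], "dr": [0, 0, -0.48], "jaw": 0},
    {"slide": [200, -115, -36], "dr": [0, 0, -0.6], "jaw": 0},
    {"slide": [240, -138, -36], "dr": [0, 0, -0.72], "jaw": 0},
    {"slide": [280, -161, -36], "dr": [0, 0, -0.84], "jaw": 0},
    {"slide": [320, -185, -36], "dr": [0, 0, -0.96], "jaw": 0},
    {"slide": [350, -202, -36], "dr": [0, 0, -1.08], "jaw": 0},
    {"slide": [375, -217, -36], "dr": [0, 0, -1.204], "jaw": 0},
    {"slide": [386.5, -223.5, -36], "dr": [0, 0, -1.204], "jaw": 0},
    {"slide": [386.5, -223.5, -36], "dr": [0, 0, -1.204], "jaw": 0},
    {"slide": [386.5, -223.5, -36], "dr": [0, 0, -1.204], "jaw": 0}
  ]
}}

```text
t: 1.4
tool_pos: [0.5104, -0.1748, 0.4405]
orientation: [-2.137, -2.302, 0.001]
force: [-0.1, -0.2, -0.3]
opening: 0.0929
gripper_force: 0.0
```

```bash
python3 -c "
from h import *
cap('wrist','w0')
go(.5107,-.1739,.337,94.4)"
```

```text
t 1.45 pos [ 0.5102 -0.1751  0.4405] F [-0.2  0.1  0.3] q6 -0.499
slide [  1.2   0.6 103.5] dr [-0.0007  0.0003 -0.0029]
```

View pics/w0.png

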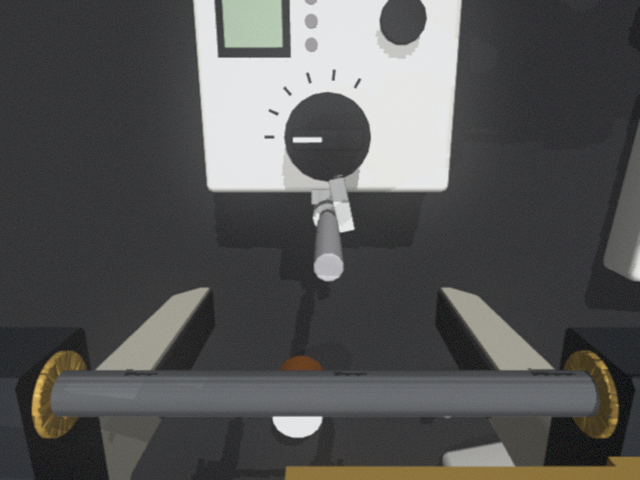

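The wrist view shows the rod top at (328,267), the knob disc centre at (328,137) and the bar's white line from (293,140) to (322,140).

```bash
python3 -c "
from h import *
print('rod',world('w0',328.5,267,.21),world('w0',328,267),'disc',world('w0',328,137,.098),'line',world('w0',293,140,.14),world('w0',322,140,.14))
a=world('w0',209,189,.07);b=world('w0',447,188,.07);print(a,b,np.linalg.norm(a-b),np.degrees(np.arctan2(*(b-a)[1::-1])))
"
```

```text
rod [ 0.51185343 -0.17163425  0.21      ] [ 0.51164771 -0.17216891  0.208464  ] disc [ 0.50776873 -0.10974548  0.098     ] line [ 0.48534011 -0.11210612  0.14      ] [ 0.50369369 -0.11074652  0.14      ]
[ 0.41417558 -0.15883236  0.07      ] [ 0.60809389 -0.14365781  0.07      ] 0.19451112623182237 4.474405008476485
```

```bash
python3 -c "
from h import *
go(.5113,-.1728,.337,94.4)"
```

```text
t 1.45 pos [ 0.5102 -0.1751  0.4405] F [-0.2  0.1  0.3] q6 -0.499
slide [  2.3   1.3 103.5] dr [-0.0007  0.0003 -0.0029]
```

Emit:
{"method": "servo_tool", "body": {
  "increments": [
    {"slide": [2.3, 1.3, 20], "dr": [0, 0, 0], "jaw": 0.3},
    {"slide": [2.3, 1.3, 45], "dr": [0, 0, 0], "jaw": 0.3},
    {"slide": [2.3, 1.3, 70], "dr": [0, 0, 0], "jaw": 0.3},
    {"slide": [2.3, 1.3, 92], "dr": [0, 0, 0], "jaw": 0.3},
    {"slide": [2.3, 1.3, 103.5], "dr": [0, 0, 0], "jaw": 0.5},
    {"slide": [2.3, 1.3, 103.5], "dr": [0, 0, 0], "jaw": 0.65},
    {"slide": [2.3, 1.3, 103.5], "dr": [0, 0, 0], "jaw": 0.75},
    {"slide": [2.3, 1.3, 103.5], "dr": [0, 0, 0], "jaw": 1},
    {"slide": [2.3, 1.3, 103.5], "dr": [0, 0, 0], "jaw": 1},
    {"slide": [2.3, 1.3, 103.5], "dr": [0, 0, 0], "jaw": 1},
    {"slide": [2.3, 1.3, 103.5], "dr": [0, 0, 0], "jaw": 1},
    {"slide": [2.3, 1.3, 103.5], "dr": [0, 0, 0], "jaw": 1}
  ],
  "force": 25
}}

```text
t: 2.65
tool_pos: [0.512, -0.1717, 0.3378]
orientation: [2.134, 2.305, 0.0]
force: [0.0, 0.6, 4.0]
opening: 0.0156
gripper_force: 25.0
```

```bash
python3 -c "
from h import *
go(.5113,-.1728,.50,94.4); print(read_state())"
```

```text
t 2.65 pos [ 0.512  -0.1717  0.3378] F [0.  0.6 4. ] q6 -0.496
slide [  -1.1   -0.7 -162.2] dr [0.0006 0.0005 0.0003]
{'t': 2.65, 'q': array([-4.18459804e-01,  9.49674356e-03,  1.73812149e+00, -1.24359865e-04,
        1.39318437e+00, -4.95564403e-01]), 'dq': array([-0.00183816, -0.00049319,  0.00050523, -0.00014002,  0.00187337,
       -0.00043512]), 'joint_torque': array([ 1.25307147e-01, -4.65775037e+01, -4.63269603e+01,  2.16716090e-01,
       -2.90157767e-01,  4.58584509e-04]), 'tool_pos': array([ 0.51200217, -0.17169163,  0.33784278]), 'orientation': array([2.13361025e+00, 2.30485692e+00, 2.18181762e-04]), 'force': array([4.40089722e-04, 6.34199807e-01, 4.03204482e+00]), 'wrist_torque': array([-0.05449754,  0.15984161,  0.04796844]), 'gripper_force': 24.999517500400543, 'opening': 0.015610296764756981}
```

Emit:
{"method": "servo_tool", "body": {
  "increments": [
    {"slide": [0, 0, -4], "dr": [0, 0, 0], "jaw": 1},
    {"slide": [0, 0, -10], "dr": [0, 0, 0], "jaw": 1},
    {"slide": [0, 0, -16], "dr": [0, 0, 0], "jaw": 1},
    {"slide": [0, 0, -22], "dr": [0, 0, 0], "jaw": 1},
    {"slide": [0, 0, -28], "dr": [0, 0, 0], "jaw": 1},
    {"slide": [0, 0, -30], "dr": [0, 0, 0], "jaw": 1}
  ]
}}

```text
t: 3.25
tool_pos: [0.5121, -0.1718, 0.3684]
orientation: [2.133, 2.304, 0.001]
force: [-0.1, -0.6, -0.7]
opening: 0.0158
gripper_force: 25.0
```

Emit:
{"method": "servo_tool", "body": {
  "increments": [
    {"slide": [0, 0, -10], "dr": [0, 0, 0], "jaw": 1},
    {"slide": [0, 0, -20], "dr": [0, 0, 0], "jaw": 1},
    {"slide": [0, 0, -30], "dr": [0, 0, 0], "jaw": 1},
    {"slide": [0, 0, -40], "dr": [0, 0, 0], "jaw": 1},
    {"slide": [0, 0, -55], "dr": [0, 0, 0], "jaw": 1},
    {"slide": [0, 0, -75], "dr": [0, 0, 0], "jaw": 1},
    {"slide": [0, 0, -95], "dr": [0, 0, 0], "jaw": 1},
    {"slide": [0, 0, -115], "dr": [0, 0, 0], "jaw": 1},
    {"slide": [0, 0, -130], "dr": [0, 0, 0], "jaw": 1},
    {"slide": [0, 0, -140], "dr": [0, 0, 0], "jaw": 1},
    {"slide": [0, 0, -140], "dr": [0, 0, 0], "jaw": 1}
  ]
}}

```text
t: 4.35
tool_pos: [0.512, -0.1717, 0.5092]
orientation: [2.133, 2.303, 0.001]
force: [-0.3, -0.0, -1.1]
opening: 0.016
gripper_force: 25.0
```

```bash
python3 -c "
from h import *
go(.483,.2109,.50,94.4)"
```

```text
t 4.35 pos [ 0.512  -0.1717  0.5092] F [-0.3 -0.  -1.1] q6 -0.496
slide [383.7   0.5   8.7] dr [0.0024 0.0013 0.0002]
```

Emit:
{"method": "servo_tool", "body": {
  "increments": [
    {"slide": [15, 0, 0], "dr": [0, 0, 0], "jaw": 1},
    {"slide": [40, 0, 0], "dr": [0, 0, 0], "jaw": 1},
    {"slide": [70, 0, 0], "dr": [0, 0, 0], "jaw": 1},
    {"slide": [100, 0, 0], "dr": [0, 0, 0], "jaw": 1},
    {"slide": [130, 0, 0], "dr": [0, 0, 0], "jaw": 1},
    {"slide": [160, 0, 0], "dr": [0, 0, 0], "jaw": 1},
    {"slide": [190, 0, 0], "dr": [0, 0, 0], "jaw": 1},
    {"slide": [220, 0, 0], "dr": [0, 0, 0], "jaw": 1},
    {"slide": [250, 0, 0], "dr": [0, 0, 0], "jaw": 1},
    {"slide": [275, 0, 0], "dr": [0, 0, 0], "jaw": 1},
    {"slide": [295, 0, 0], "dr": [0, 0, 0], "jaw": 1},
    {"slide": [310, 0, 0], "dr": [0, 0, 0], "jaw": 1},
    {"slide": [320, 0, 0], "dr": [0, 0, 0], "jaw": 1},
    {"slide": [320, 0, 0], "dr": [0, 0, 0], "jaw": 1},
    {"slide": [320, 0, 0], "dr": [0, 0, 0], "jaw": 1}
  ]
}}

```text
t: 5.85
tool_pos: [0.4873, 0.1471, 0.507]
orientation: [-2.134, -2.305, 0.001]
force: [-0.4, -0.3, -1.5]
opening: 0.016
gripper_force: 25.0
```

```bash
python3 -c "
from h import *
cap('wrist','w1')
go(.483,.2109,.50,94.4)"
```

```text
t 5.9 pos [0.4873 0.1469 0.5071] F [ 0.4 -0.2 -1.1] q6 0.115
slide [64.2  0.6  7.1] dr [-0.0002  0.0004 -0.0002]
```

View pics/w1.png

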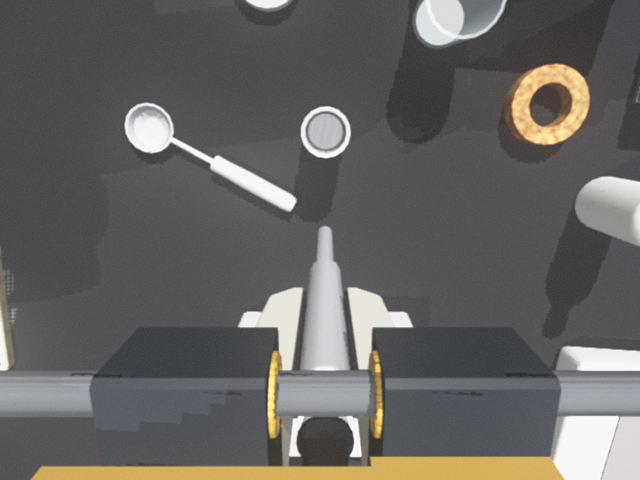

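The wrist view shows the pot rim centred at (325.5,132), and the held rod with its tip near (325,231).

```bash
python3 -c "
from h import *
print('pot',world('w1',325.5,132,.08),'rim w',world('w1',350.5,132,.08)-world('w1',301,132,.08),'tip',world('w1',325,232,.19),world('w1',325,232))
go(.4838,.2125,.345,94.4)"
```

```text
pot [0.48309747 0.21419873 0.08      ] rim w [0.04525487 0.00347193 0.        ] tip [0.48761274 0.14726692 0.19      ] [0.48721529 0.15204283 0.20925745]
t 5.9 pos [0.4873 0.1469 0.5071] F [ 0.4 -0.2 -1.1] q6 0.115
slide [ 65.8   1.5 162.1] dr [-0.0002  0.0004 -0.0002]
```

Emit:
{"method": "servo_tool", "body": {
  "increments": [
    {"slide": [15, 0.2, 0], "dr": [0, 0, 0], "jaw": 1},
    {"slide": [35, 0.4, 0], "dr": [0, 0, 0], "jaw": 1},
    {"slide": [52, 0.6, 0], "dr": [0, 0, 0], "jaw": 1},
    {"slide": [62, 0.8, 0], "dr": [0, 0, 0], "jaw": 1},
    {"slide": [66, 0.8, 10], "dr": [0, 0, 0], "jaw": 1},
    {"slide": [66, 0.8, 25], "dr": [0, 0, 0], "jaw": 1},
    {"slide": [66, 0.8, 45], "dr": [0, 0, 0], "jaw": 1},
    {"slide": [66, 0.8, 65], "dr": [0, 0, 0], "jaw": 1},
    {"slide": [66, 0.8, 80], "dr": [0, 0, 0], "jaw": 1},
    {"slide": [66, 0.8, 90], "dr": [0, 0, 0], "jaw": 1},
    {"slide": [66, 0.8, 98], "dr": [0, 0, 0], "jaw": 1},
    {"slide": [66, 0.8, 106], "dr": [0, 0, 0], "jaw": 1},
    {"slide": [66, 0.8, 114], "dr": [0, 0, 0], "jaw": 1},
    {"slide": [66, 0.8, 122], "dr": [0, 0, 0], "jaw": 1},
    {"slide": [66, 0.8, 128], "dr": [0, 0, 0], "jaw": 1},
    {"slide": [66, 0.8, 128], "dr": [0, 0, 0], "jaw": 1}
  ]
}}

```text
t: 7.5
tool_pos: [0.4827, 0.2132, 0.3781]
orientation: [-2.134, -2.305, 0.002]
force: [0.2, -0.5, -1.0]
opening: 0.0153
gripper_force: 25.0
```

Emit:
{"method": "servo_tool", "body": {
  "increments": [
    {"slide": [0, 0, 8], "dr": [0, 0, 0], "jaw": 1},
    {"slide": [0, 0, 16], "dr": [0, 0, 0], "jaw": 1},
    {"slide": [0, 0, 24], "dr": [0, 0, 0], "jaw": 1},
    {"slide": [0, 0, 32], "dr": [0, 0, 0], "jaw": 1},
    {"slide": [0, 0, 40], "dr": [0, 0, 0], "jaw": 1},
    {"slide": [0, 0, 46], "dr": [0, 0, 0], "jaw": 1},
    {"slide": [0, 0, 50], "dr": [0, 0, 0], "jaw": 1},
    {"slide": [0, 0, 51], "dr": [0, 0, 0], "jaw": 1},
    {"slide": [0, 0, 51], "dr": [0, 0, 0], "jaw": 1}
  ]
}}

```text
t: 8.4
tool_pos: [0.483, 0.2133, 0.3282]
orientation: [-2.134, -2.305, 0.0]
force: [-0.2, 0.0, -1.5]
opening: 0.0157
gripper_force: 25.0
```

Emit:
{"method": "servo_tool", "body": {
  "increments": [
    {"slide": [0, 0, 0.7], "dr": [0, 0, 0], "jaw": 1},
    {"slide": [0, 0, 1.4], "dr": [0, 0, 0], "jaw": 1},
    {"slide": [0, 0, 2], "dr": [0, 0, 0], "jaw": 1},
    {"slide": [0, 0, 2], "dr": [0, 0, 0], "jaw": 1}
  ]
}}

```text
t: 8.8
tool_pos: [0.483, 0.2133, 0.3263]
orientation: [2.134, 2.305, 0.0]
force: [-0.5, 1.6, -0.9]
opening: 0.016
gripper_force: 25.0
```

Emit:
{"method": "servo_tool", "body": {
  "increments": [
    {"slide": [0, 0, 0.7], "dr": [0, 0, 0], "jaw": 1},
    {"slide": [0, 0, 1.4], "dr": [0, 0, 0], "jaw": 1},
    {"slide": [0, 0, 2], "dr": [0, 0, 0], "jaw": 1},
    {"slide": [0, 0, 2.7], "dr": [0, 0, 0], "jaw": 1},
    {"slide": [0, 0, 2.7], "dr": [0, 0, 0], "jaw": 1}
  ]
}}

```text
t: 9.3
tool_pos: [0.483, 0.2133, 0.3239]
orientation: [2.134, 2.305, 0.0]
force: [-0.2, 0.3, 2.2]
opening: 0.0156
gripper_force: 25.0
```

Emit:
{"method": "servo_tool", "body": {
  "increments": [
    {"slide": [0, 0, 0], "dr": [0, 0, 0], "jaw": 0.8},
    {"slide": [0, 0, 0], "dr": [0, 0, 0], "jaw": 0.7},
    {"slide": [0, 0, 0], "dr": [0, 0, 0], "jaw": 0.6},
    {"slide": [0, 0, 0], "dr": [0, 0, 0], "jaw": 0.5},
    {"slide": [0, 0, 0], "dr": [0, 0, 0], "jaw": 0.4},
    {"slide": [0, 0, 0], "dr": [0, 0, 0], "jaw": 0.25},
    {"slide": [0, 0, 0], "dr": [0, 0, 0], "jaw": 0.1},
    {"slide": [0, 0, 0], "dr": [0, 0, 0], "jaw": 0},
    {"slide": [0, 0, 0], "dr": [0, 0, 0], "jaw": 0},
    {"slide": [0, 0, 0], "dr": [0, 0, 0], "jaw": 0},
    {"slide": [0, 0, 0], "dr": [0, 0, 0], "jaw": 0},
    {"slide": [0, 0, 0], "dr": [0, 0, 0], "jaw": 0}
  ]
}}

```text
t: 10.5
tool_pos: [0.483, 0.2132, 0.3235]
orientation: [-2.134, -2.305, 0.0]
force: [0.4, -0.4, -0.2]
opening: 0.0929
gripper_force: 0.0
```

```bash
python3 -c "
from h import *
cap('scene','s1');i=cv2.imread('pics/s1.png');cv2.imwrite('pics/s1c.png',cv2.resize(i[60:240,220:460],(800,600)))
go(.5067,-.111,.293,184.4)"
```

```text
t 10.55 pos [0.483  0.2132 0.3236] F [ 0.5 -0.1  0.3] q6 0.242
slide [-325.1   -1.3   30.6] dr [ 1.0000e-04  0.0000e+00 -1.5706e+00]
```

View pics/s1c.png

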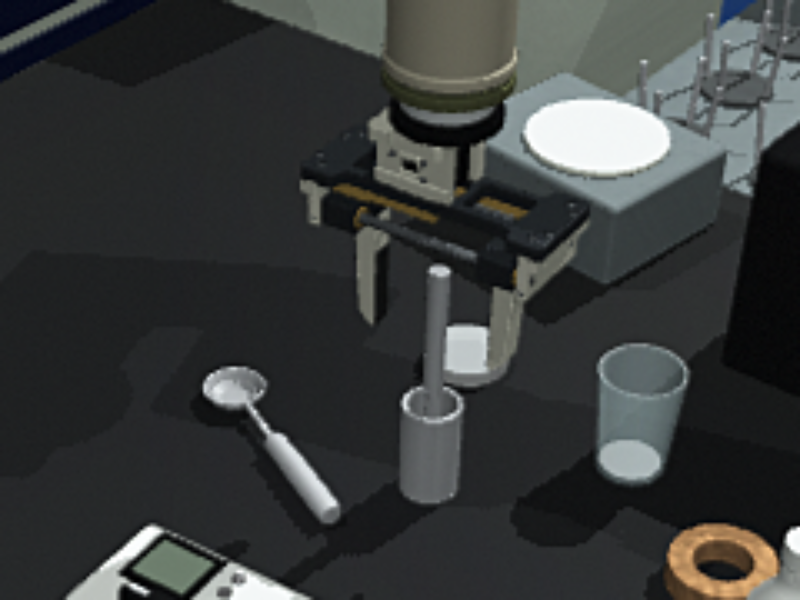

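The picture shows the rod standing in the pot, with its top at (440,272) and its entry at (432,405), free of the fingers. I'll retreat upward, move over to the knob and turn.

Emit:
{"method": "servo_tool", "body": {
  "increments": [
    {"slide": [0, 0, -15], "dr": [0, 0, 0], "jaw": 0},
    {"slide": [0, 0, -40], "dr": [0, 0, 0], "jaw": 0},
    {"slide": [0, 0, -75], "dr": [0, 0, 0], "jaw": 0},
    {"slide": [0, 0, -110], "dr": [0, 0, 0], "jaw": 0},
    {"slide": [0, 0, -130], "dr": [0, 0, 0], "jaw": 0},
    {"slide": [-20, 0, -130], "dr": [0, 0, -0.1], "jaw": 0},
    {"slide": [-50, 0, -130], "dr": [0, 0, -0.22], "jaw": 0},
    {"slide": [-80, 0, -130], "dr": [0, 0, -0.34], "jaw": 0},
    {"slide": [-110, 0, -130], "dr": [0, 0, -0.46], "jaw": 0},
    {"slide": [-140, 0, -130], "dr": [0, 0, -0.58], "jaw": 0},
    {"slide": [-170, 0, -130], "dr": [0, 0, -0.7], "jaw": 0},
    {"slide": [-200, 0, -130], "dr": [0, 0, -0.82], "jaw": 0},
    {"slide": [-230, 0, -130], "dr": [0, 0, -0.94], "jaw": 0},
    {"slide": [-260, 0, -130], "dr": [0, 0, -1.06], "jaw": 0},
    {"slide": [-285, -1, -120], "dr": [0, 0, -1.18], "jaw": 0},
    {"slide": [-305, -1, -100], "dr": [0, 0, -1.3], "jaw": 0},
    {"slide": [-318, -1, -80], "dr": [0, 0, -1.42], "jaw": 0},
    {"slide": [-325, -1, -60], "dr": [0, 0, -1.53], "jaw": 0},
    {"slide": [-325, -1, -56], "dr": [0, 0, -1.57], "jaw": 0},
    {"slide": [-325, -1, -56], "dr": [0, 0, -1.57], "jaw": 0}
  ]
}}

```text
t: 12.55
tool_pos: [0.5067, -0.1111, 0.3794]
orientation: [0.12, -3.138, -0.001]
force: [-0.1, 0.1, 0.3]
opening: 0.0927
gripper_force: 0.0
```

```bash
python3 -c "
from h import *
cap('wrist','w2')
go(.5067,-.111,.293,184.4)"
```

```text
t 12.6 pos [ 0.507  -0.111   0.3803] F [ 0.4 -0.1  1. ] q6 -1.96
slide [ 0.3 -0.  87.3] dr [-0.      0.0002 -0.002 ]
```

View pics/w2.png

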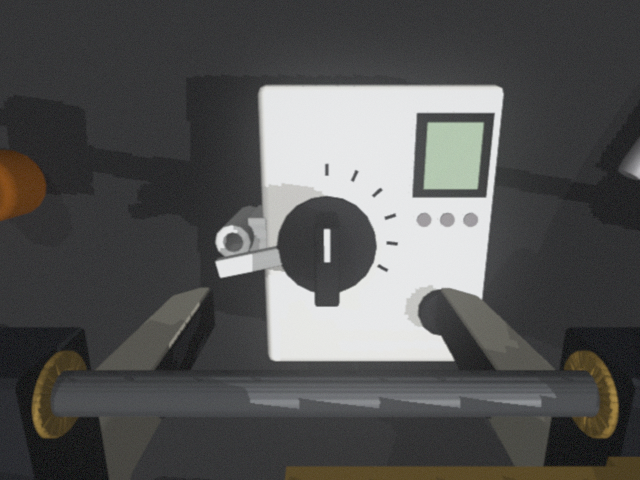

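The wrist view shows the knob at home, with the disc centre at (327,244), the white line along column 327 (rows 229–263) and the empty sleeve at (234,241).

```bash
python3 -c "
from h import *
k=world('w2',327,244.5,.098);m=world('w2',234,241,.086)
print('disc',k,'sleeve',m,np.linalg.norm((k-m)[:2]))
a=world('w2',327,229.5,.14);b=world('w2',327,263,.14);print(a,b,np.degrees(np.arctan2(*(b-a)[1::-1])))
d=(m-k)[:2];print('yaw',np.degrees(np.arctan2(d[1],d[0]))+90)
"
```

```text
disc [ 0.5062828  -0.10937902  0.098     ] sleeve [ 0.51185066 -0.17055882  0.086     ] 0.061432641277896285
[ 0.48635034 -0.11110663  0.14      ] [ 0.5048494 -0.1096915  0.14     ] 4.374454393977506
yaw 5.200053486451395
```

Emit:
{"method": "servo_tool", "body": {
  "increments": [
    {"slide": [0, 0.8, 15], "dr": [0, 0, 0], "jaw": 0.4},
    {"slide": [0, 0.8, 35], "dr": [0, 0, 0], "jaw": 0.4},
    {"slide": [0, 0.8, 55], "dr": [0, 0, 0], "jaw": 0.4},
    {"slide": [0, 0.8, 72], "dr": [0, 0, 0], "jaw": 0.4},
    {"slide": [0, 0.8, 82], "dr": [0, 0, 0], "jaw": 0.4},
    {"slide": [0, 0.8, 86.5], "dr": [0, 0, 0], "jaw": 0.4},
    {"slide": [0, 0.8, 86.5], "dr": [0, 0, 0], "jaw": 0.5},
    {"slide": [0, 0.8, 86.5], "dr": [0, 0, 0], "jaw": 0.65},
    {"slide": [0, 0.8, 86.5], "dr": [0, 0, 0], "jaw": 0.75},
    {"slide": [0, 0.8, 86.5], "dr": [0, 0, 0], "jaw": 0.8},
    {"slide": [0, 0.8, 86.5], "dr": [0, 0, 0], "jaw": 1},
    {"slide": [0, 0.8, 86.5], "dr": [0, 0, 0], "jaw": 1},
    {"slide": [0, 0.8, 86.5], "dr": [0, 0, 0], "jaw": 1},
    {"slide": [0, 0.8, 86.5], "dr": [0, 0, 0], "jaw": 1},
    {"slide": [0, 0.8, 86.5], "dr": [0, 0, 0], "jaw": 1}
  ],
  "force": 50
}}

```text
t: 14.1
tool_pos: [0.507, -0.11, 0.2934]
orientation: [-0.12, 3.139, 0.0]
force: [-1.1, 2.5, 3.5]
opening: 0.0136
gripper_force: 50.0
```

```bash
cat >> h.py <<'E'
def st():
    s=read_state(); M=R.from_rotvec(s['orientation']).as_matrix()
    print('t',s['t'],'phi',np.degrees(np.arctan2(M[1,0],M[0,0])).round(2)%360,'pos',s['tool_pos'].round(4),'F',s['force'].round(1),'T',s['wrist_torque'].round(3),'q6',s['q'][5].round(3),'grip',s['gripper_force'].round(1),s['opening'].round(4))
E
python3 -c "
from h import *
st()"
```

```text
Traceback (most recent call last):
  File "h.py", line 22, in st
    print('t',s['t'],'phi',np.degrees(np.arctan2(M[1,0],M[0,0])).round(2)%360,'pos',s['tool_pos'].round(4),'F',s['force'].round(1),'T',s['wrist_torque'].round(3),'q6',s['q'][5].round(3),'grip',s['gripper_force'].round(1),s['opening'].round(4))
                                                                                                                                                                                                 ^^^^^^^^^^^^^^^^^^^^^^^^
AttributeError: 'float' object has no attribute 'round'
```

```bash
sed -i "s/'grip',s\['gripper_force'\].round(1),s\['opening'\].round(4)/'grip',s['gripper_force'],s['opening']/" h.py
python3 -c "
from h import *
st()"
```

```text
t 14.1 phi 184.37 pos [ 0.507  -0.11    0.2934] F [-1.1  2.5  3.5] T [ 0.503 -0.013 -0.042] q6 -1.96 grip 50.00131666660309 0.013551215606455828
```

Emit:
{"method": "servo_tool", "body": {
  "increments": [
    {"slide": [0, 0, 0], "dr": [0, 0, 0.02], "jaw": 1},
    {"slide": [0, 0, 0], "dr": [0, 0, 0.04], "jaw": 1},
    {"slide": [0, 0, 0], "dr": [0, 0, 0.06], "jaw": 1},
    {"slide": [0, 0, 0], "dr": [0, 0, 0.08], "jaw": 1},
    {"slide": [0, 0, 0], "dr": [0, 0, 0.1], "jaw": 1},
    {"slide": [0, 0, 0], "dr": [0, 0, 0.1], "jaw": 1}
  ]
}}

```text
t: 14.7
tool_pos: [0.507, -0.11, 0.2933]
orientation: [0.04, 3.141, 0.0]
force: [-1.4, 3.6, 5.1]
opening: 0.0136
gripper_force: 50.0
```

```bash
python3 -c "
from h import *
st()"
```

```text
t 14.7 phi 178.54 pos [ 0.507  -0.11    0.2933] F [-1.4  3.6  5.1] T [0.591 0.028 0.126] q6 -1.858 grip 50.01196324825287 0.013620277947935208
```

Emit:
{"method": "servo_tool", "body": {
  "increments": [
    {"slide": [0, 0, 0], "dr": [0, 0, 0.03], "jaw": 1},
    {"slide": [0, 0, 0], "dr": [0, 0, 0.06], "jaw": 1},
    {"slide": [0, 0, 0], "dr": [0, 0, 0.09], "jaw": 1},
    {"slide": [0, 0, 0], "dr": [0, 0, 0.12], "jaw": 1},
    {"slide": [0, 0, 0], "dr": [0, 0, 0.15], "jaw": 1},
    {"slide": [0, 0, 0], "dr": [0, 0, 0.18], "jaw": 1},
    {"slide": [0, 0, 0], "dr": [0, 0, 0.21], "jaw": 1},
    {"slide": [0, 0, 0], "dr": [0, 0, 0.21], "jaw": 1},
    {"slide": [0, 0, 0], "dr": [0, 0, 0.21], "jaw": 1}
  ]
}}

```text
t: 15.6
tool_pos: [0.507, -0.11, 0.2934]
orientation: [0.368, 3.12, 0.0]
force: [-2.0, 2.9, 4.9]
opening: 0.0137
gripper_force: 50.0
```

```bash
python3 -c "
from h import *
st()"
```

```text
t 15.6 phi 166.54 pos [ 0.507  -0.11    0.2934] F [-2.   2.9  4.9] T [ 0.577 -0.03   0.035] q6 -1.649 grip 50.001686811447144 0.013699297445063884
```

Emit:
{"method": "servo_tool", "body": {
  "increments": [
    {"slide": [0, 0, 0], "dr": [0, 0, 0.03], "jaw": 1},
    {"slide": [0, 0, 0], "dr": [0, 0, 0.06], "jaw": 1},
    {"slide": [0, 0, 0], "dr": [0, 0, 0.09], "jaw": 1},
    {"slide": [0, 0, 0], "dr": [0, 0, 0.12], "jaw": 1},
    {"slide": [0, 0, 0], "dr": [0, 0, 0.15], "jaw": 1},
    {"slide": [0, 0, 0], "dr": [0, 0, 0.18], "jaw": 1},
    {"slide": [0, 0, 0], "dr": [0, 0, 0.21], "jaw": 1},
    {"slide": [0, 0, 0], "dr": [0, 0, 0.21], "jaw": 1},
    {"slide": [0, 0, 0], "dr": [0, 0, 0.21], "jaw": 1}
  ]
}}

```text
t: 16.5
tool_pos: [0.507, -0.11, 0.2933]
orientation: [0.693, 3.064, 0.0]
force: [-0.9, 3.6, 4.9]
opening: 0.0137
gripper_force: 50.0
```

```bash
python3 -c "
from h import *
st()"
```

```text
t 16.5 phi 154.52 pos [ 0.507  -0.11    0.2933] F [-0.9  3.6  4.9] T [0.55  0.078 0.148] q6 -1.439 grip 50.01334726810455 0.013726132618343052
```

Emit:
{"method": "servo_tool", "body": {
  "increments": [
    {"slide": [0, 0, 0], "dr": [0, 0, 0.03], "jaw": 1},
    {"slide": [0, 0, 0], "dr": [0, 0, 0.06], "jaw": 1},
    {"slide": [0, 0, 0], "dr": [0, 0, 0.09], "jaw": 1},
    {"slide": [0, 0, 0], "dr": [0, 0, 0.12], "jaw": 1},
    {"slide": [0, 0, 0], "dr": [0, 0, 0.15], "jaw": 1},
    {"slide": [0, 0, 0], "dr": [0, 0, 0.18], "jaw": 1},
    {"slide": [0, 0, 0], "dr": [0, 0, 0.21], "jaw": 1},
    {"slide": [0, 0, 0], "dr": [0, 0, 0.21], "jaw": 1},
    {"slide": [0, 0, 0], "dr": [0, 0, 0.21], "jaw": 1}
  ]
}}

```text
t: 17.4
tool_pos: [0.507, -0.11, 0.2933]
orientation: [1.01, 2.974, 0.0]
force: [-1.0, 3.4, 5.0]
opening: 0.0139
gripper_force: 50.0
```

```bash
python3 -c "
from h import *
st()"
```

```text
t 17.4 phi 142.47 pos [ 0.507  -0.11    0.2933] F [-1.   3.4  5. ] T [0.52  0.119 0.005] q6 -1.228 grip 50.00162959098816 0.013913653721175933
```

Emit:
{"method": "servo_tool", "body": {
  "increments": [
    {"slide": [0, 0, 0], "dr": [0, 0, 0.03], "jaw": 1},
    {"slide": [0, 0, 0], "dr": [0, 0, 0.06], "jaw": 1},
    {"slide": [0, 0, 0], "dr": [0, 0, 0.09], "jaw": 1},
    {"slide": [0, 0, 0], "dr": [0, 0, 0.12], "jaw": 1},
    {"slide": [0, 0, 0], "dr": [0, 0, 0.15], "jaw": 1},
    {"slide": [0, 0, 0], "dr": [0, 0, 0.18], "jaw": 1},
    {"slide": [0, 0, 0], "dr": [0, 0, 0.21], "jaw": 1},
    {"slide": [0, 0, 0], "dr": [0, 0, 0.21], "jaw": 1},
    {"slide": [0, 0, 0], "dr": [0, 0, 0.21], "jaw": 1}
  ]
}}

```text
t: 18.3
tool_pos: [0.507, -0.11, 0.2933]
orientation: [1.316, 2.852, 0.0]
force: [-0.8, 3.4, 4.6]
opening: 0.0136
gripper_force: 50.0
```

```bash
python3 -c "
from h import *
st()"
```

```text
t 18.3 phi 130.46 pos [ 0.507  -0.11    0.2933] F [-0.8  3.4  4.6] T [0.509 0.057 0.19 ] q6 -1.019 grip 50.01486539840698 0.013616092744972597
```

Emit:
{"method": "servo_tool", "body": {
  "increments": [
    {"slide": [0, 0, 0], "dr": [0, 0, 0.03], "jaw": 1},
    {"slide": [0, 0, 0], "dr": [0, 0, 0.06], "jaw": 1},
    {"slide": [0, 0, 0], "dr": [0, 0, 0.09], "jaw": 1},
    {"slide": [0, 0, 0], "dr": [0, 0, 0.12], "jaw": 1},
    {"slide": [0, 0, 0], "dr": [0, 0, 0.15], "jaw": 1},
    {"slide": [0, 0, 0], "dr": [0, 0, 0.18], "jaw": 1},
    {"slide": [0, 0, 0], "dr": [0, 0, 0.21], "jaw": 1},
    {"slide": [0, 0, 0], "dr": [0, 0, 0.21], "jaw": 1},
    {"slide": [0, 0, 0], "dr": [0, 0, 0.21], "jaw": 1}
  ]
}}

```text
t: 19.2
tool_pos: [0.507, -0.11, 0.2933]
orientation: [1.608, 2.698, 0.001]
force: [-0.3, 2.8, 4.8]
opening: 0.0137
gripper_force: 50.0
```

```bash
python3 -c "
from h import *
st()"
```

```text
t 19.2 phi 118.41 pos [ 0.507  -0.11    0.2933] F [-0.3  2.8  4.8] T [0.524 0.103 0.054] q6 -0.808 grip 50.001983642578125 0.0137335757782687
```

Emit:
{"method": "servo_tool", "body": {
  "increments": [
    {"slide": [0, 0, 0], "dr": [0, 0, 0.03], "jaw": 1},
    {"slide": [0, 0, 0], "dr": [0, 0, 0.06], "jaw": 1},
    {"slide": [0, 0, 0], "dr": [0, 0, 0.09], "jaw": 1},
    {"slide": [0, 0, 0], "dr": [0, 0, 0.106], "jaw": 1},
    {"slide": [0, 0, 0], "dr": [0, 0, 0.106], "jaw": 1},
    {"slide": [0, 0, 0], "dr": [0, 0, 0.106], "jaw": 1},
    {"slide": [0, 0, 0], "dr": [0, 0, 0.106], "jaw": 1}
  ]
}}

```text
t: 19.9
tool_pos: [0.507, -0.11, 0.2933]
orientation: [1.749, 2.61, 0.001]
force: [-0.8, 2.4, 5.6]
opening: 0.0133
gripper_force: 50.0
```

```bash
python3 -c "
from h import *
st(); cap('top','t2'); cap('wrist','w3'); t=cv2.imread('pics/t2.png'); a=cv2.resize(t[232:332,200:400],(800,400),interpolation=cv2.INTER_CUBIC); cv2.imwrite('pics/t2c.png',a)"
```

```text
t 19.9 phi 112.35 pos [ 0.507  -0.11    0.2933] F [-0.8  2.4  5.6] T [0.53  0.089 0.138] q6 -0.703 grip 50.00657916069031 0.013306209029595315
```

View pics/w3.png

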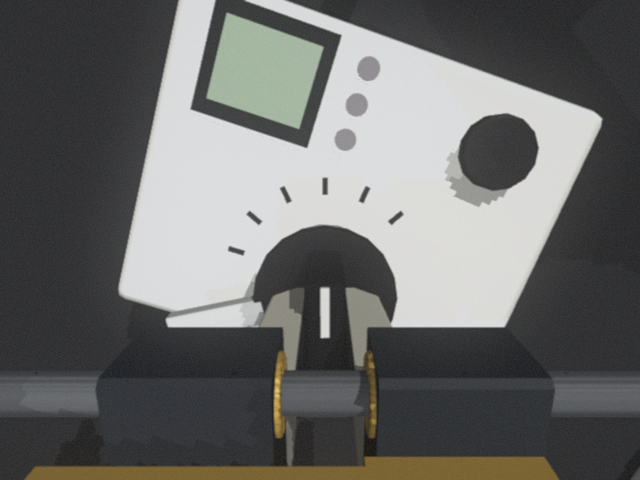

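View pics/t2c.png

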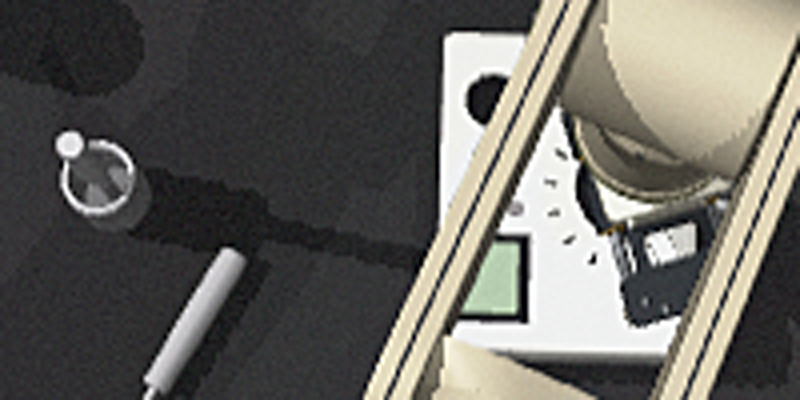

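The wrist view shows the white line at column 325, pointing at the fourth mark (325,186), which is the third stop counted from home. The top view shows the rod standing in the pot near (95,170).

```bash
python3 -c "
from h import *
print(close_job())"
```

```text
the job is handed in; nothing more can be done
None
```

I handed the job in: the rod is out of its sleeve and stands released on the bottom of the pot, and the knob is held in the grip at its third stop (72° clockwise), with its white line on the third-stop mark; total time was about 20 s.

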